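Close up the pump's filter hatch and hold it on its gasket

ROBOT

A 6-joint arm with a two-finger parallel gripper is mounted at the origin on a cart in front of the work surface, level with it; the furniture and walls round the work are solid. World frame = base frame: x ahead of the robot, y to its left, z up, the work surface at z = 0. Lengths are in mm, angles in rad, forces in N, time in s.
With the tool pointing down it reaches from about 275 to 750 mm from the base axis. Payload 10.2 kg.
Tool frame: the origin (TCP) lies midway between the tips of the shut fingers; the grasp point (between the pads) lies 19 mm behind it; z points along the fingers, y is the line along which they close (so a half turn about z gives the same grasp; the last joint's range is limited). The gripper opens to 85 mm and grips with 20 to 120 N. Pads are 22 mm wide; open, the fingers measure 114 mm over their backs; the gripper's body (76 mm by 85 mm) begins 54 mm behind the grasp point. The pads swing forward as they close: fully open they stand 13 mm farther back than shut.
Start: joints at [-1.523, 0.313, 1.498, -0, 1.331, -0.223], TCP at [140.425, -505.877, 231.294] pointing down, gripper open.
Joint ranges: [-2.94, 2.94], [-0.97, 2.17], [0.19, 2.56], [-1.23, 4.37], [0.02, 3.11], [-2.88, 2.88]. Speed limits (rad/s): [2.39, 2.39, 3.01, 3.14, 3.14, 3.14].

INTERFACE

Orientations are given as a unit quaternion [w, x, y, z].
In Python, from rig import ctrl gives the robot as it stands.
- The arm moves only by the tool send_rows, never from a script. Its argument "targets" is a list of rows, each a list of 7 numbers: the closure, from -1 (fully open) to 1 (shut), so that 0 is half open, then the shift along the tool's x, y, z in m, then the turn, a rotation vector about the tool's x, y, z in rad. In form: [[claw, dx, dy, dz, ax, ay, az], ...]. A call has exactly 10 rows; each row shifts and turns the commanded pose from where the row before left it, along the tool's axes as they then stand; what a row does not reach is not made up. A row lasts 1/8 s, in which the tool goes at most 62.5 mm and 10.7 degrees, less where a joint would pass 70% of its speed; a pose out of reach is approached as far as the arm can. A call with a gripper value outside its range is refused whole. The fingers move at their own pace and stop on an object; "squeeze" is the grip in N (left out, the last holds). Time passes only in rows, so rows that do not move let the fingers close, or fill a call up. It gives the time, the measured TCP pose, the force, the opening and the grip force at its end, in the units of the state.
- ctrl.sense(): the state, without advancing time (a new reading comes with each control period).
- ctrl.capture(name): name is "scene" or "top"; returns a dict with "img" (384x512x3 uint8, red, green, blue), "camera_matrix" (3x3 intrinsics, pixels), "R" (3x3) and "t" (3): a world point X has camera coordinates R X + t. Camera axes: x right, y down, z forward; pixel columns grow to the right and rows downward; lengths in mm; the calibration is good to about 2 mm. A picture is of the moment at which its call begins. There is no depth.
- ctrl.finish_job(): hands the job in; it is judged then, once.
Trained networks look in a picture, given as the dict that the camera call returned (one of the last four; its "shot" number tells which), for a name from the list of things; names that differ only in an ending like _2 or _b are one class to them, and where a whole thing is asked for, a point or a joint stands for the part that bears it (a point fixed in the world has none). Each returns a list of dicts, best first, with "score" (0 to 1); they miss things now and then, are a little off and sometimes report something else, mostly with a low value. They report only what shows in the picture. A call takes as long as a camera call.
- ctrl.boxes_of(query, picture): "extent" ([left, top, width, height] in pixels, round what is visible of it).
- ctrl.landmark_of(query, picture): "point" ([column, row] in pixels: a listed point, or the origin of a listed thing).
The state is a dict: "time_s": time; "joints": joint angles; "dq": joint speeds; "tau": joint torques, N m; "eef_pos": TCP position; "ee_rot": TCP orientation; "force": force on the tool from outside, world axes, zero at the start; "wrist_torque": the same for the moment, N m; "grip_width": opening from 0.0 (shut) to 1.0 (fully open); "grip_force": force on a finger pad.
Only numpy, scipy, OpenCV 4.12 (cv2) and the standard library are available. Lean on these libraries where they do the work, as an engineer would, in place of code of your own. Each camera call takes 0.05 s, during which the arm holds its last target. There are 200 camera calls.

TASK

The filter in the bench vacuum pump has just been changed and the pump is to be closed up for a leak check. First turn the grey regulator knob until its white pointer reads zero (the long white mark), so that the pump neither sucks nor blows; then turn the black quarter-turn wing on the sprung blue hatch until it lines up with the two white index marks, which lines its cross-pin up with the slot below; then press the hatch down until it is flush on its gasket all round. Do not lock the wing and do not let go: finish while still holding the hatch pressed shut with the fingers, with the knob still at zero and without shifting or upsetting the pot, bottle and beaker near the pump.

Things in the scene. Friction and masses are not known exactly. Their poses are not given: they have to be found in the camera images.
- pump: white bench vacuum pump, 240 mm deep (its x) x 280 mm wide (its y), deck 95 mm above the worktop; fixed to the worktop. Origin: centre of its underside, on the worktop. Its front (switch, dark band) faces -x of its frame, z is up. On the deck: at the left (+y) the blue sprung hatch, at the right (-y) the regulator knob on a dark round dial
- regulator (a joint): angle (rad) of the grey regulator knob about the vertical, growing anticlockwise seen from above; 0 = white pointer at the long white zero mark, on the pump's +x (far) side of the dial, the bar along the pump's x. Turns -2.2 to 2.2 with light friction (0.04 N m), stays where it is left; starts 0.5 to 1.4 on the positive side
- knob_top (a point): centre of the top of the regulator knob's bar, on the knob's axis, 129 mm above the worktop. The bar is 44 mm long, 12 mm thick and 24 mm high (pinch it across its thickness) and stands on a disc 49 mm across and 8 mm high, which lies 2 mm above the deck; a white pointer marks one end of the bar
- fastener (a joint): angle (rad) of the black quarter-turn wing about the hatch's upward normal, growing anticlockwise seen from above; 0 = wing in line with the two white index marks, along the pump's x, its cross-pin over the slot. Turns -1.75 to 1.75, light friction (0.04 N m), stays where left; starts 0.5 to 1.5. More than about 0.25 off, the pin strikes the receptacle and stops the hatch 10 mm short
- wing_top (a point): centre of the top of the wing, on its axis, 139 mm above the worktop with the hatch shut, about 153 mm with it up. The wing is 38 mm long, 10 mm thick and stands 26 mm above the top of the hatch: pinch it across its thickness with the fingertips just above the hatch, which gives if pressed
- hatch (a joint): opening angle (rad) of the blue hatch: 0 = flush on the gasket (stop), 0.10 = sprung up (stop; it starts there). Hinged at its far edge (pump's +x); 170 mm (x) x 140 mm (y) x 8 mm, clear window, solid front strip 60 mm deep with the wing 140 mm from the hinge line. At the wing about 6 N starts it moving and 9 N holds it shut; it springs up when let go
- hatch_press (a point): a clear spot on the top of the hatch's front strip, 40 mm to the left (+y of the pump) of the wing's axis and 140 mm from the hinge line, 113 mm above the worktop when the hatch is shut, about 127 mm when it is up
- panel: the blue hatch panel with its wing; origin on the hinge line, in the middle of the panel's thickness, x towards the back of the pump, z normal to the panel
- sample_pot: small white sample pot with blue cap, 38 mm across, 54 mm high, loose; origin centre of its underside; leave alone
- stain_bottle: brown dropper bottle with violet label and red rubber bulb, 38 mm across, 94 mm high, loose; origin centre of its underside; leave alone
- beaker: small clear beaker, 57 mm across, 58 mm high, loose; origin centre of its underside; leave alone

How it is judged:
By the outcome, as a careful person would: the job done as asked, in the order asked, and still so for the second after the job is handed in, while the arm keeps its last pose, push and grip.
It also fails if it takes over 51 s, if anything falls off the work surface, if the arm or the gripper's body presses on something with over 40 N, if the wrist force passes 120 N, or if a joint passes its speed limit or range.

## Working session

There is one attempt and no reset: what is moved stays moved. The work goes in short steps, Python scripts to look and compute and a tool call to move; the robot and the scene stay as the last step left them, time stands still between calls to the robot, and variables do not carry over. Pictures are saved under pics/ and viewed, at most 10 in all, crops included, and the job is handed in when it is done.

Besides the shell and the picture viewer there is one more tool, called as name(argument=value, ...), one argument or row to a line, values as JSON. send_rows: Moves the arm, as the interface text tells. Its arguments: {"type":"object","properties":{"targets":{"type":"array"},"squeeze":{"type":"number"}},"required":["targets"]}

```bash
ls; mkdir -p pics; cat > h.py <<'E'
import numpy as np, cv2
from rig import ctrl
def save(p,n): cv2.imwrite('pics/'+n+'.png',p['img'][:,:,::-1])
def ray(p,uv,z):
    K=np.array(p['camera_matrix']);R=np.array(p['R']);t=np.array(p['t'])
    d=R.T@np.linalg.solve(K,[uv[0],uv[1],1]);c=-R.T@t
    return c+d*(z-c[2])/d[2]
def proj(p,X):
    x=np.array(p['camera_matrix'])@(np.array(p['R'])@np.array(X,float)+np.array(p['t']));return x[:2]/x[2]
E
python3 - <<'E'
from h import *
a=ctrl.capture("scene");b=ctrl.capture("top");save(a,'s1');save(b,'t1')
Z=dict(knob_top=129,wing_top=153,hatch_press=127,pump=0,sample_pot=0,stain_bottle=0,beaker=0,panel=99)
for p in(a,b):
    print(-np.array(p['R']).T@p['t'])
    for q,z in Z.items():
        for d in ctrl.landmark_of(q,p)[:1]: print(q,np.round(d['point'],1),round(d['score'],2),np.round(ray(p,d['point'],z),1))
print(ctrl.sense())
E
```

```text
pics
[-26.89219781 404.42490798 702.30118906]
knob_top [320.  174.6] 0.74 [509.5 -19.2 129. ]
hatch_press [248.9 208.5] 0.81 [488.9 154.5 127. ]
pump [272.5 220.1] 0.77 [545.9  68.2   0. ]
sample_pot [366.4 213.4] 0.79 [ 467.  -134.4    0. ]
stain_bottle [297.2 295. ] 0.79 [352.4 119.9   0. ]
beaker [199.6 258.5] 0.64 [518.6 253.6   0. ]
panel [227.2 168.1] 0.76 [647.7 129.6  99. ]
[491.1358516   65.29732079 975.27938335]
knob_top [298.8 196.2] 0.69 [518.8 -17.1 129. ]
wing_top [231.3 204.7] 0.72 [501.8 117.  153. ]
hatch_press [212.9 212.7] 0.93 [486.2 155.7 127. ]
pump [256.8 185.2] 0.88 [548.8  67.4   0. ]
sample_pot [346.5 217. ] 0.57 [ 474.7 -138.8    0. ]
stain_bottle [234.7 267.6] 0.79 [359.2 118.9   0. ]
beaker [176.4 197.9] 0.73 [520.  254.3   0. ]
panel [225.4 143.7] 0.85 [630.3 132.6  99. ]
{'time_s': 0.9, 'joints': array([-1.52339214e+00,  3.12871846e-01,  1.49768886e+00,  3.49613751e-05,
        1.33099420e+00, -2.23424653e-01]), 'dq': array([ 0.00029814, -0.00123929, -0.00097723, -0.00192774,  0.00098365,
       -0.00153916]), 'tau': array([ 3.87552835e-03, -4.12148309e+01, -2.59895772e+01,  7.02218358e-05,
        3.99922237e-04,  3.73821251e-06]), 'eef_pos': array([ 140.43831967, -505.88073122,  231.31278909]), 'ee_rot': array([2.02946788e-05, 9.90846029e-01, 1.34996836e-01, 1.52557674e-05]), 'force': array([-0.64783125,  0.82522777,  0.2947122 ]), 'wrist_torque': array([0.05961749, 0.01795774, 0.03884601]), 'grip_force': 0.0, 'grip_width': 1.0011717580002468}
```

```bash
python3 -c "
import cv2
a=cv2.imread('pics/s1.png');b=cv2.imread('pics/t1.png')
cv2.imwrite('pics/st1.png',cv2.resize(cv2.vconcat([a,b]),(800,1200))[:600]);cv2.imwrite('pics/t1b.png',cv2.resize(b,(800,600),interpolation=cv2.INTER_CUBIC))"
```

```text
(no output)
```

View pics/st1.png

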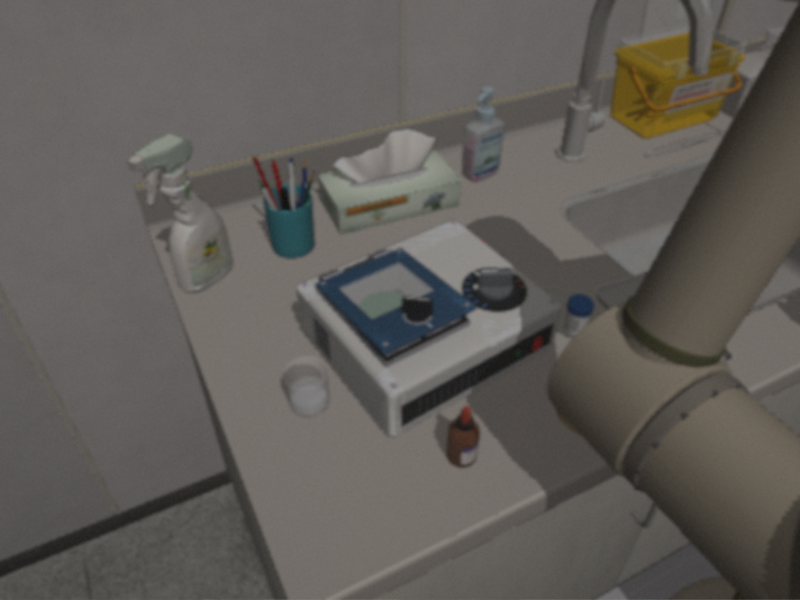

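View pics/t1b.png

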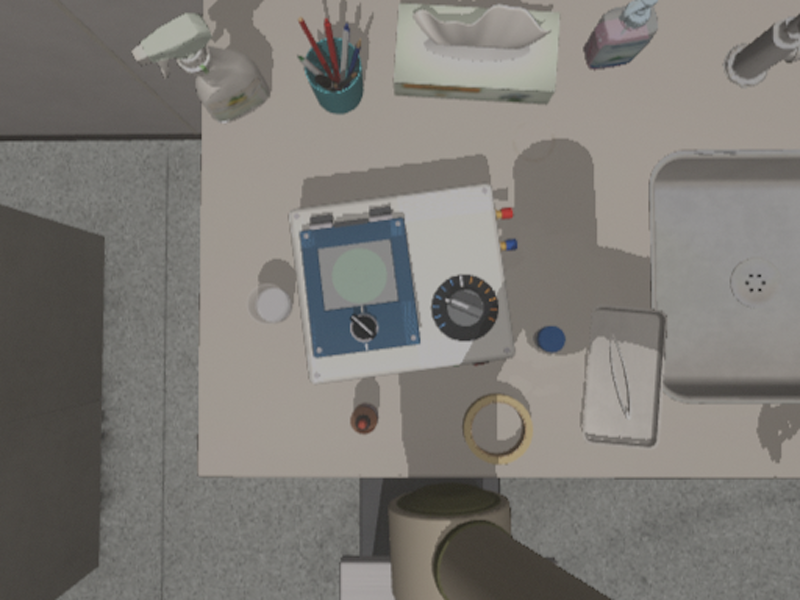

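```bash
python3 - <<'E'
from h import *
b=ctrl.capture("top")
c=[ray(b,(u*.64,v*.64),95)[:2] for u,v in[(290,212),(492,185),(513,355),(312,382)]]
print(np.round(c,1),np.mean(c,0))
for i,j in((3,0),(2,1)): d=c[j]-c[i];print(np.arctan2(d[1],d[0]),np.hypot(*d))
for i,j in((1,0),(2,3)): d=c[j]-c[i];print(np.arctan2(-d[0],d[1]),np.hypot(*d))
im=b['img'][:,:,::-1]
k=cv2.resize(im[170:224,270:324],(400,400),interpolation=cv2.INTER_CUBIC)
w=cv2.resize(im[182:236,206:260],(400,400),interpolation=cv2.INTER_CUBIC)
cv2.imwrite('pics/kw.png',cv2.hconcat([k,w]))
E
```

```text
[[648.5 217. ]
 [683.4 -55.4]
 [455.3 -81. ]
 [419.9 186.7]] [551.7680999   66.81217738]
0.13214761845773804 230.61522886811474
0.11179665551870009 229.55136139626467
0.1273968351809692 274.6897137874958
0.1314306783336907 270.01541453292117
```

View pics/kw.png

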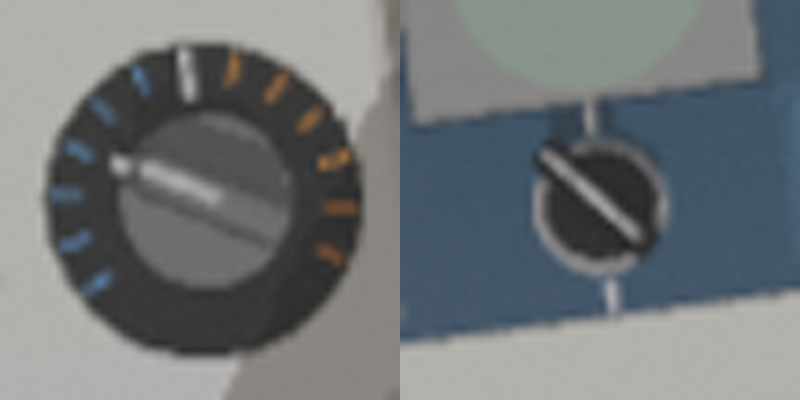

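```bash
cat >> h.py <<'E'
def tool(dx):  # world vector mm -> tool axes
    from scipy.spatial.transform import Rotation as Ro
    q=ctrl.sense()['ee_rot'];return Ro.from_quat([q[1],q[2],q[3],q[0]]).as_matrix().T@np.array(dx,float)
def head():
    from scipy.spatial.transform import Rotation as Ro
    q=ctrl.sense()['ee_rot'];y=Ro.from_quat([q[1],q[2],q[3],q[0]]).as_matrix()[:,1];return np.arctan2(y[1],y[0])
E
python3 - <<'E'
from h import *
b=ctrl.capture("top");a=ctrl.capture("scene")
k=[ray(b,(297.7,196.7),97)]
# model: pump pose fitted from deck corners, yaw .127
for p in(a,b):
  for q,z in(('knob_top',129),('wing_top',153),('hatch_press',127)):
    for d in ctrl.landmark_of(q,p)[:1]: print(q,np.round(ray(p,d['point'],z)[:2],1),round(d['score'],2))
print('dial',k,'wingstripe',ray(b,(231.9,208.3),153),'ring',ray(b,(233.1,209.9),127))
# bar centre: pointer end .. other end in crop
print('kn',[ray(b,(270+u/7.407,170+v/7.407),129) for u,v in((205,190),)])
print(head(),tool([515-140.4,-17+505.9,0]))
E
```

```text
knob_top [511.7 -17.5] 0.66
wing_top [494.  121.3] 0.78
hatch_press [487.7 152.2] 0.75
knob_top [518.6 -17.5] 0.71
wing_top [494.6 117.2] 0.59
hatch_press [488.6 155.5] 0.68
dial [array([518.7916748 , -17.88512779,  97.        ])] wingstripe [494.80827589 115.7918715  153.        ] ring [491.69870363 114.97278908 127.        ]
kn [array([519.8883386 , -14.82403058, 129.        ])]
-1.2999788659727924 [ 4.91736911e+02 -3.70868143e+02 -2.33566150e-02]
```

send_rows(
  targets=[
    [-1, 0.049, -0.037, 0, 0, 0, 0],
    [-1, 0.049, -0.037, 0, 0, 0, 0],
    [-1, 0.049, -0.037, 0, 0, 0, 0],
    [-1, 0.049, -0.037, 0, 0, 0, 0],
    [-1, 0.049, -0.037, 0, 0, 0, 0],
    [-1, 0.049, -0.037, 0, 0, 0, 0],
    [-1, 0.049, -0.037, 0, 0, 0, 0],
    [-1, 0.049, -0.037, 0, 0, 0, 0],
    [-0.5, 0.049, -0.037, 0, 0, 0, 0],
    [-0.3, 0.049, -0.037, 0, 0, 0, 0],
  ],
)

```text
time_s: 2.6
eef_pos: [514.6, -16.4, 231.5]
ee_rot: [0.0, 0.991, 0.135, 0.0]
force: [1.1, -1.9, -0.1]
grip_width: 0.651
grip_force: 0.0
```

send_rows(
  targets=[
    [-0.3, 0, 0, 0.01, 0, 0, -0.153],
    [-0.3, 0, 0, 0.01, 0, 0, -0.153],
    [-0.3, 0, 0, 0.01, 0, 0, -0.153],
    [-0.3, 0, 0, 0.01, 0, 0, -0.153],
    [-0.3, 0, 0, 0.015, 0, 0, -0.153],
    [-0.3, 0, 0, 0.015, 0, 0, -0.153],
    [-0.3, 0.0005, 0.003, 0.02, 0, 0, 0],
    [-0.3, 0, 0, 0.02, 0, 0, 0],
    [-0.3, 0, 0, 0.013, 0, 0, 0],
    [-0.3, 0, 0, 0, 0, 0, 0],
  ],
)

```text
time_s: 3.85
eef_pos: [516.3, -18.9, 107.8]
ee_rot: [-0.001, 0.828, 0.56, -0.0]
force: [0.3, -0.5, -0.2]
grip_width: 0.652
grip_force: 0.0
```

```bash
python3 - <<'E'
from h import *
b=ctrl.capture("top");a=ctrl.capture("scene")
c=lambda p,x,y:cv2.resize(p['img'][y-40:y+40,x-40:x+40,::-1],(400,400),interpolation=cv2.INTER_CUBIC)
cv2.imwrite('pics/k2.png',cv2.hconcat([c(b,298,197),c(a,318,180)]));print(head(),ctrl.sense()['eef_pos'])
E
```

```text
-0.3819979645275061 [516.92440941 -19.0443342  108.92521633]
```

View pics/k2.png

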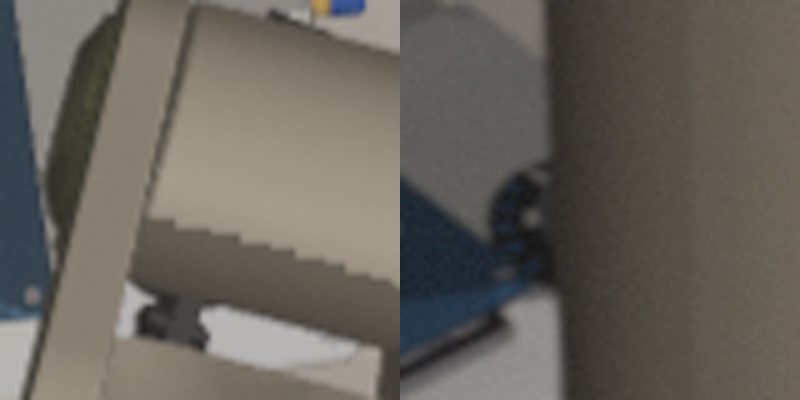

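The arm hides the knob in both views (only the dial rim shows, right crop at ~(520,220)). I'll close by feel.

send_rows(
  targets=[
    [0.4, 0, 0, 0, 0, 0, 0],
    [1, 0, 0, 0, 0, 0, 0],
    [1, 0, 0, 0, 0, 0, 0],
    [1, 0, 0, 0, 0, 0, 0],
    [1, 0, 0, 0, 0, 0, 0],
    [1, 0, 0, 0, 0, 0, 0],
    [1, 0, 0, 0, 0, 0, 0],
    [1, 0, 0, 0, 0, 0, 0],
    [1, 0, 0, 0, 0, 0, 0],
    [1, 0, 0, 0, 0, 0, 0],
  ],
  squeeze=30,
)

```text
time_s: 5.2
eef_pos: [516.7, -19.0, 108.7]
ee_rot: [0.0, 0.828, 0.56, 0.0]
force: [-1.2, -0.4, 5.7]
grip_width: 0.133
grip_force: 32.6
```

```bash
python3 - <<'E'
from h import *
s=ctrl.sense();print(head(),s['eef_pos'],s['force'],s['wrist_torque'],s['grip_width']*85)
E
```

```text
-0.38200421495596054 [516.70990862 -18.95298392 108.72480643] [-1.22109931 -0.3729801   5.73288169] [0.02530004 0.24185737 0.00048156] 11.346646295965947
```

send_rows(
  targets=[
    [1, 0, 0, -0.001, 0, 0, 0.06],
    [1, 0, 0, 0, 0, 0, 0.13],
    [1, 0, 0, 0, 0, 0, 0.13],
    [1, 0, 0, 0, 0, 0, 0.13],
    [1, 0, 0, 0, 0, 0, 0.13],
    [1, 0, 0, 0, 0, 0, 0.13],
    [1, 0, 0, 0, 0, 0, 0.13],
    [1, 0, 0, 0, 0, 0, 0.13],
    [1, 0, 0, 0, 0, 0, 0.093],
    [1, 0, 0, 0, 0, 0, 0],
  ],
)

```text
time_s: 6.45
eef_pos: [515.2, -17.1, 108.7]
ee_rot: [-0.002, 0.998, 0.062, -0.002]
force: [-5.0, 9.8, 4.1]
grip_width: 0.129
grip_force: 32.4
```

```bash
python3 - <<'E'
from h import *
s=ctrl.sense();print(head(),s['eef_pos'],s['force'],s['wrist_torque'],s['grip_width']*85)
E
```

```text
-1.4459151928926306 [515.1615163  -17.07010667 108.73515722] [-4.95421725  9.75893403  4.12793592] [ 1.63389847  0.8731594  -0.02909754] 10.9368190353744
```

send_rows(
  targets=[
    [0.1, 0, 0, 0, 0, 0, 0],
    [0.1, 0, 0, 0, 0, 0, 0],
    [0.1, 0, 0, -0.03, 0, 0, 0],
    [0.1, 0, 0, -0.05, 0, 0, 0],
    [0.1, 0, -0.02, -0.02, 0, 0, 0],
    [0, -0.005, -0.055, 0, 0, 0, 0],
    [0, 0, -0.055, 0, 0, 0, 0],
    [0, 0, -0.005, 0, 0, 0, -0.18],
    [0, 0, 0, 0, 0, 0, -0.18],
    [0, 0, 0, 0, 0, 0, -0.18],
  ],
)

```text
time_s: 7.7
eef_pos: [494.8, 114.4, 209.3]
ee_rot: [0.0, 0.944, 0.33, 0.0]
force: [-1.1, 0.1, 0.0]
grip_width: 0.501
grip_force: 0.0
```

```bash
python3 - <<'E'
from h import *
b=ctrl.capture("top");a=ctrl.capture("scene")
im=b['img'][:,:,::-1]
c=lambda p,x,y,r:cv2.resize(p['img'][y-r:y+r,x-r:x+r,::-1],(400,400),interpolation=cv2.INTER_CUBIC)
cv2.imwrite('pics/k3.png',cv2.hconcat([c(b,298,197,27),c(a,300,190,70)]));print(head(),ctrl.sense()['eef_pos'])
E
```

```text
-0.9038650399948376 [494.80020853 114.22660087 209.29317632]
```

View pics/k3.png

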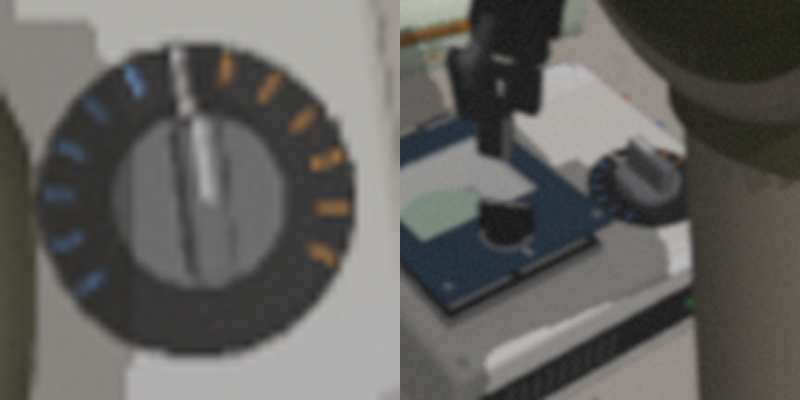

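Right crop shows fingers over the wing; the left crop shows the pointer (196,125)-(209,200) in line with the zero mark (177,48)-(187,110). On to the wing.

send_rows(
  targets=[
    [0, 0, 0, 0, 0, 0, -0.18],
    [0, -0.0005, -0.002, 0.03, 0, 0, 0],
    [0, 0, 0, 0.03, 0, 0, 0],
    [0, 0, 0, 0.017, 0, 0, 0],
    [0, 0, 0, 0, 0, 0, 0],
    [0.4, 0, 0, 0, 0, 0, 0],
    [1, 0, 0, 0, 0, 0, 0],
    [1, 0, 0, 0, 0, 0, 0],
    [1, 0, 0, 0, 0, 0, 0],
    [1, 0, 0, 0, 0, 0, 0],
  ],
)

```text
time_s: 9.05
eef_pos: [492.5, 115.9, 132.8]
ee_rot: [-0.001, 0.912, 0.41, 0.0]
force: [-4.2, 4.3, 5.1]
grip_width: 0.111
grip_force: 30.7
```

```bash
python3 - <<'E'
from h import *
s=ctrl.sense();print(head(),s['eef_pos'],s['force'],s['wrist_torque'],s['grip_width']*85)
E
```

```text
-0.725437870516132 [492.52415402 115.86775035 132.80823365] [-4.18972421  4.27663554  5.14463051] [ 0.93366729  0.877958   -0.0618815 ] 9.434145550434222
```

send_rows(
  targets=[
    [1, 0, 0, 0, 0, 0, 0.1],
    [1, 0, 0, 0, 0, 0, 0.13],
    [1, 0, 0, 0, 0, 0, 0.13],
    [1, 0, 0, 0, 0, 0, 0.13],
    [1, 0, 0, 0, 0, 0, 0.13],
    [1, 0, 0, 0, 0, 0, 0.1],
    [1, 0, 0, 0, 0, 0, 0],
    [1, 0, 0, 0, 0, 0, 0],
    [1, 0, 0, 0, 0, 0, 0],
    [1, 0, 0, 0, 0, 0, 0],
  ],
  squeeze=45,
)

```text
time_s: 10.3
eef_pos: [492.3, 116.0, 132.7]
ee_rot: [-0.001, 0.998, 0.063, -0.0]
force: [-3.5, 6.0, 4.5]
grip_width: 0.103
grip_force: 44.0
```

```bash
python3 - <<'E'
from h import *
s=ctrl.sense();print(head(),s['eef_pos'],s['force'],s['wrist_torque'],s['grip_width']*85)
b=ctrl.capture("top");a=ctrl.capture("scene")
c=lambda p,x,y,r:cv2.resize(p['img'][y-r:y+r,x-r:x+r,::-1],(400,400),interpolation=cv2.INTER_CUBIC)
cv2.imwrite('pics/w3.png',cv2.hconcat([c(a,310,190,45),c(a,265,200,50)]))
E
```

```text
-1.4451420882564823 [492.28434456 116.02406841 132.67799286] [-3.47562107  6.00651569  4.51497286] [ 0.73672356  0.97531202 -0.03915904] 8.754660047807816
```

View pics/w3.png

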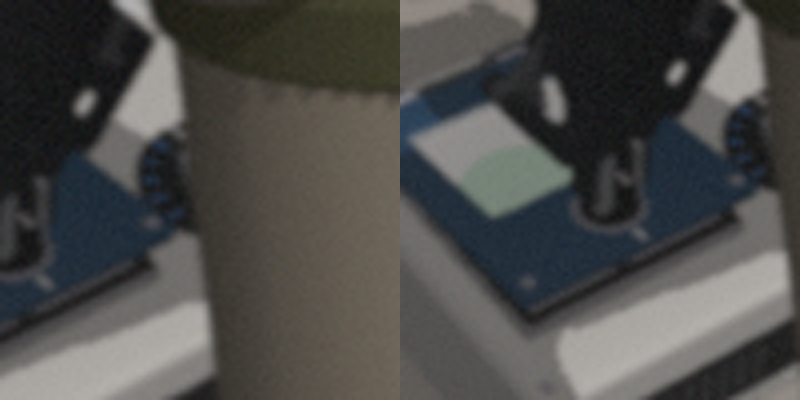

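send_rows(
  targets=[
    [1, 0, 0, 0.002, 0, 0, 0],
    [1, 0, 0, 0.002, 0, 0, 0],
    [1, -0.0005, 0, 0.002, 0, 0, 0],
    [1, -0.0005, 0, 0.002, 0, 0, 0],
    [1, -0.0005, 0, 0.002, 0, 0, 0],
    [1, -0.0005, 0, 0.002, 0, 0, 0],
    [1, 0, 0, 0.001, 0, 0, 0],
    [1, 0, 0, 0.001, 0, 0, 0],
    [1, 0, 0, 0, 0, 0, 0],
    [1, 0, 0, 0, 0, 0, 0],
  ],
  squeeze=60,
)

```text
time_s: 11.65
eef_pos: [490.4, 115.8, 119.6]
ee_rot: [-0.001, 0.998, 0.063, -0.0]
force: [-10.2, 5.3, 13.0]
grip_width: 0.1
grip_force: 66.7
```

send_rows(
  targets=[
    [1, 0, 0, 0.001, 0, 0, 0],
    [1, 0, 0, 0.001, 0, 0, 0],
    [1, 0, 0, 0, 0, 0, 0],
    [1, 0, 0, 0, 0, 0, 0],
    [1, 0, 0, 0, 0, 0, 0],
    [1, 0, 0, 0, 0, 0, 0],
    [1, 0, 0, 0, 0, 0, 0],
    [1, 0, 0, 0, 0, 0, 0],
    [1, 0, 0, 0, 0, 0, 0],
    [1, 0, 0, 0, 0, 0, 0],
  ],
)

```text
time_s: 12.9
eef_pos: [490.3, 115.8, 118.5]
ee_rot: [-0.0, 0.998, 0.063, 0.0]
force: [-15.2, 4.2, 22.5]
grip_width: 0.1
grip_force: 68.1
```

send_rows(
  targets=[
    [1, -0.001, 0, 0, 0, 0, 0],
    [1, 0, 0, 0.001, 0, 0, 0],
    [1, 0, 0, 0, 0, 0, 0],
    [1, 0, 0, 0, 0, 0, 0],
    [1, 0, 0, 0, 0, 0, 0],
    [1, 0, 0, 0, 0, 0, 0],
    [1, 0, 0, 0, 0, 0, 0],
    [1, 0, 0, 0, 0, 0, 0],
    [1, 0, 0, 0, 0, 0, 0],
    [1, 0, 0, 0, 0, 0, 0],
  ],
)

```text
time_s: 14.15
eef_pos: [490.3, 115.8, 118.4]
ee_rot: [-0.001, 0.998, 0.063, 0.002]
force: [-13.3, 5.8, 28.4]
grip_width: 0.102
grip_force: 68.8
```

```bash
python3 - <<'E'
from h import *
s=ctrl.sense();print(head(),s['eef_pos'],s['force'],s['wrist_torque'],s['grip_width']*85)
b=ctrl.capture("top");a=ctrl.capture("scene")
c=lambda p,x,y,r:cv2.resize(p['img'][y-r:y+r,x-r:x+r,::-1],(400,400),interpolation=cv2.INTER_CUBIC)
cv2.imwrite('pics/w4.png',cv2.hconcat([c(b,240,195,60),c(a,265,200,50)]))
E
```

```text
-1.445056493242183 [490.32584869 115.82873876 118.39784864] [-13.25353352   5.75419774  28.40496809] [ 0.98223497  1.62545078 -0.06552565] 8.688166580362033
```

View pics/w4.png

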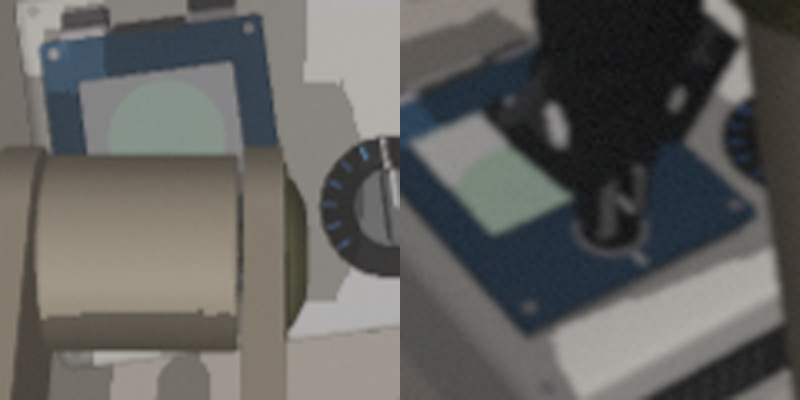

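The hatch is on its stop: the last 1 mm of push moved it only 0.1 mm and took the force to 28 N. The dark gap under its front edge is gone (right crop, ~(560,315)), and the left crop at (385,150) shows the knob still at zero.

```bash
python3 -c "
from h import *
print(ctrl.finish_job())"
```

```text
the job is handed in; nothing more can be done
None
```

I turned the knob to zero, lined the wing up with its index marks, and handed the job in at about 14 s with the fingers holding the hatch shut at about 28 N. I didn't re-measure the pot, bottle and beaker at the end, but the arm's path stayed clear of them.

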